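# Rock the tight cap off the tall clay barrel

## Robot

A 7-joint arm with a two-finger parallel gripper is mounted at the origin on the work surface. World frame = base frame: x ahead of the robot, y to its left, z up, the work surface at z = 0. Lengths are in m, angles in rad, forces in N, time in s.
With the tool pointing down it reaches from about 0.425 to 0.875 m from the base axis. Payload 8.4 kg.
Tool frame: the origin (TCP) lies midway between the tips of the shut fingers; the grasp point (between the pads) lies 19 mm behind it (robot.hold_point_z is the distance from the TCP to the grasp point, in m); z points along the fingers, y is the line along which they close (so a half turn about z gives the same grasp; the last joint's range is limited). The gripper opens to 87 mm and grips with 3 to 60 N. Pads are 19 mm wide; open, the fingers measure 117 mm over their backs; the gripper's body (75 mm by 190 mm) begins 51 mm behind the grasp point.
Start: joints at [1.036, 0.333, 0.04, 1.465, -0.013, 1.343, -0.059], TCP at [0.274, -0.589, 0.223] pointing down, gripper open.
Joint ranges: [-2.58, 2.58], [-0.38, 2.09], [-1.3, 1.39], [0.25, 2.4], [-1.5, 4.64], [0.08, 2.09], [-2.65, 2.65]. Speed limits (rad/s): [2.22, 2.22, 2.79, 2.79, 3.14, 3.14, 3.14].

## Interface

Orientations are given as a unit quaternion [x, y, z, w].
In Python, from workcell import robot gives the robot as it stands. The module is installed in compiled form; this text tells all that it offers.
- The arm moves only by the shell command python3 -m creep 'ROWS' [FORCE]. ROWS is JSON, one flat list of numbers, 7 for each row, row after row: the finger opening in cm, from 0 to 8.7, then the shift along the tool's x, y, z in cm, then the turn, a rotation vector about the tool's x, y, z in degrees. In form: [jaw, tx, ty, tz, ax, ay, az, jaw, tx, ty, tz, ax, ay, az, ...]. A call has 1 to 5 rows; each row is the pose to reach, as a shift and turn from the pose commanded when the call began, along the tool's axes at that moment; what a row does not reach only later rows make up. A row lasts 1/8 s, in which the tool goes at most 62.5 mm and 10.7 degrees, less where a joint would pass 70% of its speed; a pose out of reach is approached as far as the arm can. A call with a gripper value outside its range is refused whole. The fingers move at their own pace and stop on an object; FORCE is the grip in N (left out, the last holds). Time passes only in rows, so rows that repeat a pose let the fingers close. It gives the time, the measured TCP pose, the force, the opening and the grip force at its end, in the units of the state.
- robot.get_obs(): the state, without advancing time (a new reading comes with each control period).
- robot.snapshot(name): name is "side" or "top"; returns a dict with "frame" (480x640x3 uint8, red, green, blue), "fx", "fy", "cx", "cy" (pixels), "k1" (the pictures are not rectified: a ray, as slopes to the right and down, at radius r is drawn at 1 + k1 r^2 times it, then the intrinsics apply), "R" (3x3) and "t" (3): a world point X has camera coordinates R X + t. Camera axes: x right, y down, z forward; pixel columns grow to the right and rows downward; lengths in m; the calibration is good to about 2 mm. A picture is of the moment at which its call begins. There is no depth.
- robot.finish_job(): hands the job in; it is judged then, once.
The state is a dict: "time": time; "joints": joint angles; "qvel": joint speeds; "joint_efforts": joint torques, N m; "ee_pos": TCP position; "tcp_rot": TCP orientation; "force": force on the tool from outside, world axes, zero at the start; "torque": the same for the moment, N m; "gripper_width": finger opening in m; "finger_force": force on a finger pad.
Only numpy, scipy, OpenCV 4.12 (cv2) and the standard library are available. Lean on these libraries where they do the work, as an engineer would, in place of code of your own. Each camera call takes 0.05 s, during which the arm holds its last target. There are 200 camera calls.

## Task

The tall clay barrel is to be refilled: rock its tight cap loose and take it off while the barrel stays down on its seat in the stand. Then set the cap down, not drop it, inside the low parts tray, standing upright on its spigot with the grip on top. Leave the short barrel, the nozzle in the tray and everything else on the bench where they are.

Things in the scene. Friction and masses are not known exactly. Their poses are not given: they have to be found in the camera images.
- cap: Tight push-in cap of the tall barrel, black plastic, 0.18 kg. Origin: centre of its spigot's underside; z up along its axis. Round spigot, diameter 46, z 0 to 22 mm; flange, diameter 66, z 22 to 32; upright flat-sided hand grip, 34 mm along its x, 18 mm thick along its y, z 32 to 87. At the start the flange lies on the barrel's rim with the spigot inside. It stands steadily on its spigot.
- cap_grip (a point): Point on the cap's axis inside its hand grip, 68 mm above the cap's origin, 19 mm below the grip's top. Leaning the cap takes up to about 1 N m, or 10 to 20 N sideways here. Leans of 3 to 7 degrees to one side and the other in turn, in a good direction and under a light upward pull of about 4 to 6 N (its weight included), bring it up 1 to 4 mm each.
- cap_ring (a point): Centre of the cap's rubber O-ring (diameter 51 mm, z 6 to 10 mm on the spigot), 8 mm above the cap's origin, at the start 14 mm below the rim. It grips the bore: a straight pull needs over 20 N, which draws the whole barrel (8 to 11 N with the cap) up instead; twisting turns the barrel with it. Once the ring is up past the rim the cap lifts off with no resistance.
- barrel (a joint): How far (m) the tall barrel has been drawn up in its stand: 0 fully seated. It slides up freely, held down only by its weight, and it also turns freely about its axis; the stand keeps it upright.
- barrel_mouth (a point): Centre of the tall barrel's mouth at its rim, 160 mm above the bench. Aluminium tube, 62 mm outside, 150 long. The bore (about 51 mm) is oval by too little to see and pinches the cap's ring on two opposite sides; which two is not known. Leaning the cap towards these sides in turn walks it up; leaning across them it sticks after 3 to 6 mm, and must be rocked at right angles to that instead.
- stand: Round steel stand of the tall barrel, bolted to the bench: foot of diameter 108, 10 mm thick, with a cup of diameter 80 up to 46 mm height. Origin: centre of its underside on the bench.
- stand_short: The same stand with the short barrel: 100 mm tube (rim 110 mm above the bench) closed by the same sort of cap, the top of its grip 175 mm above the bench. Not to be touched. The two stands change places from day to day. Origin: centre of the underside.
- tray: Low rectangular white parts tray, 210 mm along its x, 150 mm along its y, rim 22 mm high, walls and floor 3 mm thick, fixed to the bench. Origin: centre of its underside; its inner floor is 3 mm above that.
- nozzle: Loose brass printing nozzle standing tip up in the tray, diameter 26, 36 mm tall; origin: centre of its underside. Stays where it is.
- slip_jar: Loose glass jar with a steel lid, diameter 72, 95 mm tall; origin: centre of its underside. Bystander.
- wrench: Loose steel wrench, 160 mm long, lying flat. Bystander.
- brush: Loose cleaning brush, 180 mm long, lying on the bench near the robot. Bystander.
- scraper: Loose steel scraper with a wooden handle, 165 mm long, lying on the bench near the robot. Bystander.
- test_ring: Loose small terracotta cup, diameter 72, 45 mm tall, standing on a plaster slab. Bystander.
- calliper: Loose calliper, 150 mm long, lying on a green mat. Bystander.
Mind the look-alikes: they are no part of the job. Leave any orange look-alike of the stand alone.

How it is judged:
By the outcome, as a careful person would: the job done as asked, in the order asked, and still so for the second after the job is handed in, with the robot touching nothing.
It also fails if it takes over 72 s, if anything falls off the work surface, if the arm or the gripper's body presses on something with over 40 N, if the wrist force passes 120 N, or if a joint passes its speed limit or range.

## Working session

There is one attempt and no reset: what is moved stays moved. The work goes in short steps, Python scripts to look and compute and a shell command to move; the robot and the scene stay as the last step left them, time stands still between calls to the robot, and variables do not carry over. Pictures are saved under pics/ and viewed, at most 10 in all, crops included, and the job is handed in when it is done.

```bash
mkdir -p pics
cat > h.py <<'E'
import numpy as np, cv2
from workcell import robot
from scipy.spatial.transform import Rotation as Rn
def snap(n,f):
    s=robot.snapshot(n); cv2.imwrite('pics/'+f,s['frame'][:,:,::-1]); 
    np.savez('pics/'+f+'.npz',**s); return s
def load(f): return dict(np.load('pics/'+f+'.npz'))
def ray(s,u,v):
    d=np.array([(u-s['cx'])/s['fx'],(v-s['cy'])/s['fy']]); p=d.copy()
    for _ in range(30): p=d/(1+s['k1']*(p@p))
    R=np.array(s['R']); return -R.T@s['t'], R.T@np.array([p[0],p[1],1])
def atz(s,u,v,z):
    o,d=ray(s,u,v); return o+d*(z-o[2])/d[2]
def tri(s1,p1,s2,p2):
    o1,d1=ray(s1,*p1);o2,d2=ray(s2,*p2)
    a=np.linalg.lstsq(np.c_[d1,-d2],o2-o1,rcond=None)[0]
    A=o1+a[0]*d1;B=o2+a[1]*d2; return (A+B)/2,np.linalg.norm(A-B)
def proj(s,X):
    c=np.array(s['R'])@X+s['t']; p=c[:2]/c[2]; p=p*(1+s['k1']*(p@p)); return p[0]*s['fx']+s['cx'],p[1]*s['fy']+s['cy']
E
python3 - <<'E'
from h import *
for n in('side','top'):
    s=snap(n,n+'0.png'); print(n,-np.array(s['R']).T@s['t'],s['fx'],s['k1'])
o=robot.get_obs(); print(o); print(Rn.from_quat(o['tcp_rot']).as_matrix().round(3))
E
```

```text
side [ 0.36778659 -0.69985208  0.8528084 ] 521.4699183958668 -0.13637478203723358
top [0.38692958 0.06140169 1.35088105] 474.5920439433515 0.0027825794964042704
{'time': 0.1, 'joints': array([ 1.03577762,  0.33384288,  0.03989581,  1.4661748 , -0.01342222,
        1.3432759 , -0.05850199]), 'qvel': array([ 0.00196704, -0.00191322, -0.00037627, -0.00271365, -0.00049774,
        0.00266168, -0.00176714]), 'joint_efforts': array([ 3.26096044e-03, -6.57819700e+01,  1.34001285e+00, -4.04707718e+01,
       -5.95794758e-02,  4.10029746e-02,  1.82441863e-04]), 'ee_pos': array([ 0.27419667, -0.58887981,  0.22175074]), 'tcp_rot': array([ 9.76356039e-01,  2.16167460e-01, -1.94723535e-04, -6.90392007e-04]), 'force': array([-1.41013815,  0.21826644,  0.1484664 ]), 'torque': array([-0.04598644,  0.00767553,  0.02653446]), 'finger_force': 0.0, 'gripper_width': 0.08700537026564842}
[[ 0.907  0.422 -0.001]
 [ 0.422 -0.907  0.001]
 [-0.    -0.001 -1.   ]]
```

View pics/side0.png

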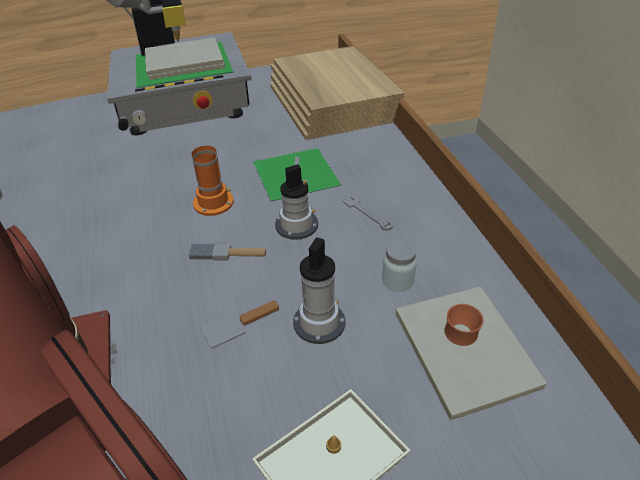

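View pics/top0.png

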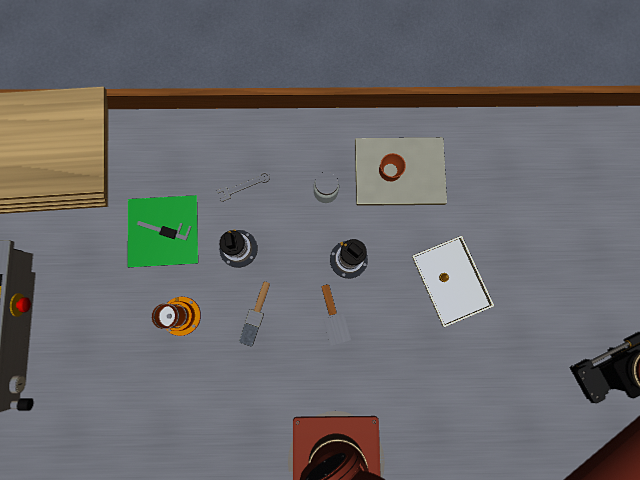

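The side view shows the tall barrel with its cap at about (318,260) and its foot at (319,322). The tray is at (332,445). In the top view the tall barrel is at (350,258) with its grip near (354,247), the tray is at (453,281) and the nozzle at (444,278).

Run:
```python
from h import *
a=load('side0.png')['frame'][225:350,270:370,::-1]; b=load('top0.png')['frame'][225:300,320:380,::-1]
A=cv2.resize(a,None,fx=4,fy=4,interpolation=cv2.INTER_CUBIC); B=cv2.resize(b,None,fx=6.6,fy=6.6667,interpolation=cv2.INTER_CUBIC)
o=np.zeros((500,800,3),np.uint8); o[:500,:400]=A; o[:500,402:402+396]=B
cv2.imwrite('pics/crop1.png',o)
```

```text
(no output)
```

View pics/crop1.png

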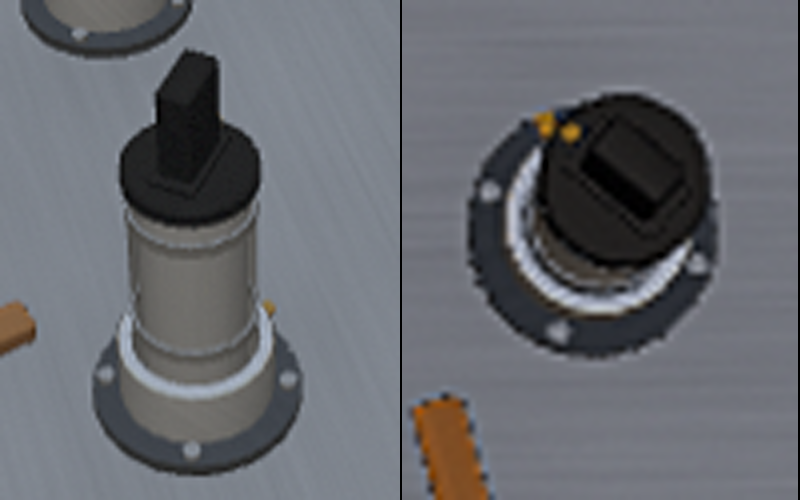

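Run:
```python
from h import *
S=load('side0.png');T=load('top0.png')
s=lambda x,y:(270+x/4,225+y/4); t=lambda x,y:(320+(x-402)/6.6,225+y/6.6667)
print('flange',atz(S,*s(190,169),.17),atz(T,*t(627,178),.17))
print('foot',atz(T,*t(594,231),.01),atz(S,*s(196,385),.01))
for p in [(158,95),(187,52),(218,62),(190,103)]: print('gripS',atz(S,*s(*p),.225).round(4))
for p in [(618,116),(686,172),(652,213),(583,158)]: print('gripT',atz(T,*t(*p),.225).round(4))
for p in [(413,256),(462,237),(494,304),(445,326)]: print('tray',atz(T,*p,.022).round(4))
print('nozzle',atz(T,444,277.5,.03), atz(S,333,451,.005))
# tray outline
f=T['frame'].astype(int); m=(f.min(2)>175)[225:340,400:510].astype(np.uint8)
c=max(cv2.findContours(m,0,1)[0],key=cv2.contourArea); r=cv2.minAreaRect(c); print(r, atz(T,r[0][0]+400,r[0][1]+225,.015))
```

```text
flange [ 0.54212866 -0.04689001  0.17      ] [ 0.54299419 -0.04587711  0.17      ]
foot [ 0.54146921 -0.04570607  0.01      ] [ 0.54197753 -0.04464375  0.01      ]
gripS [ 0.5275 -0.0514  0.225 ]
gripS [ 0.5476 -0.0282  0.225 ]
gripS [ 0.5589 -0.0389  0.225 ]
gripS [ 0.5395 -0.0606  0.225 ]
gripT [ 0.5583 -0.0381  0.225 ]
gripT [ 0.5377 -0.0623  0.225 ]
gripT [ 0.523  -0.0497  0.225 ]
gripT [ 0.5431 -0.0251  0.225 ]
tray [ 0.5492 -0.2253  0.022 ]
tray [ 0.6025 -0.367   0.022 ]
tray [ 0.4136 -0.4446  0.022 ]
tray [ 0.3546 -0.3052  0.022 ]
nozzle [ 0.48737544 -0.3074012   0.03      ] [ 0.48539282 -0.31908568  0.005     ]
((52.84536361694336, 55.402061462402344), (78.79086303710938, 54.219478607177734), 66.03751373291016) [ 0.48018892 -0.33605753  0.015     ]
```

```bash
cat > g.py <<'E'
# goal in tool axes: g.py x y z yawdeg(tool x heading)
import sys; from h import *
o=robot.get_obs(); R=Rn.from_quat(o['tcp_rot']); x,y,z,a=map(float,sys.argv[1:])
d=R.inv().apply(np.array([x,y,z])-o['ee_pos'])*100
a=np.radians(a); G=Rn.from_matrix(np.array([[np.cos(a),np.sin(a),0],[np.sin(a),-np.cos(a),0],[0,0,-1]]))
print('t',round(o['time'],2),'d',d.round(2),'rot',(R.inv()*G).as_rotvec(degrees=True).round(2),'pos',o['ee_pos'].round(4),'F',o['force'].round(1),'M',o['torque'].round(2),'grip',o['gripper_width'].round(4),o['finger_force'])
E
python3 -m creep '[8.7,0,0,-9,0,0,0, 8.7,24,-19,-9,0,0,0, 8.7,24,-19,-9,0,0,0, 8.7,24,-19,-9,0,0,0, 8.7,24,-19,-9,0,0,0]'; python3 g.py 0.5425 -0.046 0.29 49.5
```

```text
time: 0.72
ee_pos: [0.3866, -0.3647, 0.3074]
tcp_rot: [0.976, 0.216, -0.0, -0.0]
force: [0.9, -0.5, 0.1]
gripper_width: 0.0867
finger_force: 0.0Traceback (most recent call last):
  File "g.py", line 6, in <module>
    print('t',round(o['time'],2),'d',d.round(2),'rot',(R.inv()*G).as_rotvec(degrees=True).round(2),'pos',o['ee_pos'].round(4),'F',o['force'].round(1),'M',o['torque'].round(2),'grip',o['gripper_width'].round(4),o['finger_force'])
                                                                                                                                                                                      ^^^^^^^^^^^^^^^^^^^^^^^^
AttributeError: 'float' object has no attribute 'round'
```

```bash
sed -i "s/o\['gripper_width'\].round(4)/round(o['gripper_width'],4)/" g.py
python3 -m creep '[6,27.6,-22.3,0,0,0,-24.5, 6,27.6,-22.3,0,0,0,-24.5, 6,27.6,-22.3,0,0,0,-24.5, 6,27.6,-22.3,0,0,0,-24.5, 6,27.6,-22.3,0,0,0,-24.5]' | tail -0; python3 g.py 0.5425 -0.046 0.26 49.5
```

```text
t 1.35 d [ 4.11 -1.07  4.73] rot [ 0.    0.01 -0.05] pos [ 0.5239 -0.0842  0.3073] F [ 0.7  0.3 -0.2] M [-0.05 -0.08 -0.01] grip 0.0606 0.0Exception ignored on flushing sys.stdout:
BrokenPipeError: [Errno 32] Broken pipe
```

```bash
python3 -m creep '[6,4.1,-1.1,4,0,0,0, 6,4.1,-1.1,4.7,0,0,0, 6,4.1,-1.1,4.7,0,0,0, 6,4.1,-1.1,4.7,0,0,0]' >/dev/null; python3 g.py 0.5425 -0.046 0.187 49.5
python3 - <<'E'
from h import *
S=snap('side','side1.png');T=snap('top','top1.png')
o=np.zeros((500,800,3),np.uint8)
o[:,:400]=cv2.resize(S['frame'][190:315,265:365,::-1],(400,500),interpolation=2)
o[:,402:798]=cv2.resize(T['frame'][205:280,320:380,::-1],(396,500),interpolation=2); cv2.imwrite('pics/crop2.png',o)
E
```

```text
t 1.85 d [ 0.28 -0.18  7.44] rot [ 0.07 -0.01 -0.17] pos [ 0.542  -0.0493  0.2614] F [-0.2  0.   0.1] M [-0.02 -0.03 -0.  ] grip 0.0601 0.0
```

View pics/crop2.png

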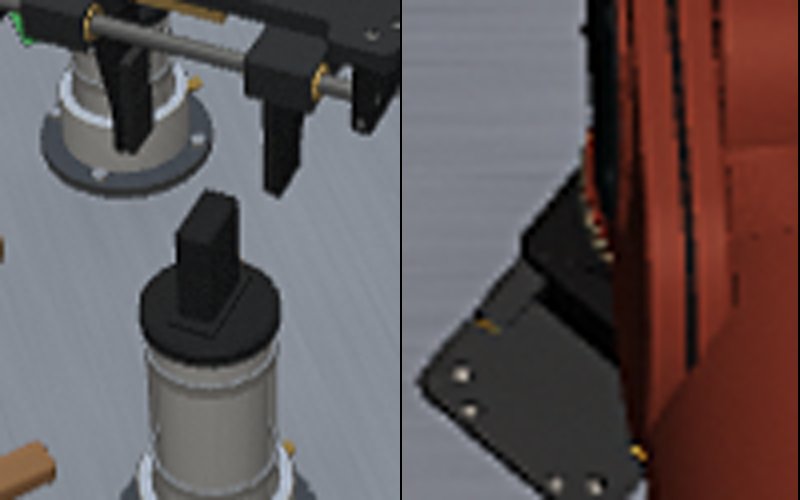

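The crop shows the grip top at about (207,215), standing centred between the two fingers, so I can descend.

```bash
python3 -m creep '[6,0,0,5,0,0,0, 6,0,0,7.4,0,0,0, 6,0,0,7.4,0,0,0, 6,0,0,7.4,0,0,0]' >/dev/null; python3 g.py 0.5425 -0.046 0.187 49.5
python3 -m creep '[1.5,0,0,0,0,0,0,1.5,0,0,0,0,0,0,1.5,0,0,0,0,0,0,1.5,0,0,0,0,0,0,1.5,0,0,0,0,0,0]' 20 >/dev/null; python3 g.py 0.5425 -0.046 0.187 49.5
python3 -m creep '[1.5,0,0,0,0,0,0,1.5,0,0,0,0,0,0,1.5,0,0,0,0,0,0]' 45 >/dev/null; python3 g.py 0.5425 -0.046 0.187 49.5
```

```text
t 2.45 d [ 0.15 -0.15  0.11] rot [ 0.09 -0.07 -0.07] pos [ 0.5426 -0.0481  0.1881] F [-0.  -0.3  0.8] M [-0.   -0.09  0.01] grip 0.0596 0.0
t 3.08 d [ 0.17 -0.06 -0.06] rot [-0.01  0.   -0.03] pos [ 0.5418 -0.0477  0.1864] F [-1.2  0.5  1.4] M [0.16 0.16 0.01] grip 0.0191 0.5522607453167439
t 3.45 d [ 0.17 -0.03 -0.06] rot [-0.04  0.   -0.02] pos [ 0.5416 -0.0475  0.1864] F [-3.4  1.6  2.6] M [ 0.63  0.83 -0.05] grip 0.0173 44.96499614557251
```

```bash
python3 -m creep '[1.5,0,0,-0.1,0,0,0,1.5,0,0,-0.1,0,0,0]' >/dev/null; python3 g.py 0.5425 -0.046 0.187 49.5
python3 -m creep '[1.5,0,0.18,-0.05,2.5,0,0,1.5,0,0.18,-0.05,2.5,0,0]' >/dev/null; python3 g.py 0.5425 -0.046 0.187 49.5
python3 -m creep '[1.5,0,0.18,-0.05,2.5,0,0,1.5,0,0.18,-0.05,2.5,0,0]' >/dev/null; python3 g.py 0.5425 -0.046 0.187 49.5
```

```text
t 3.7 d [ 0.2  -0.02 -0.04] rot [-0.08  0.04 -0.03] pos [ 0.5413 -0.0477  0.1866] F [-1.1  2.3 -5.8] M [ 0.61  0.36 -0.02] grip 0.0177 44.95559201539436
t 3.95 d [ 0.22 -0.3   0.04] rot [-2.54  0.01 -0.1 ] pos [ 0.5434 -0.0496  0.1872] F [-1.   1.2 -7. ] M [ 0.09 -0.05  0.03] grip 0.0174 44.97175404801965
t 4.2 d [ 0.2  -0.44  0.17] rot [-5.    0.01 -0.08] pos [ 0.5446 -0.0504  0.1883] F [-2.6  1.7 -1.4] M [ 0.05  0.47 -0.06] grip 0.0179 44.95800712611526
```

```bash
cat > c.py <<'E'
from h import *
o=robot.get_obs(); R=Rn.from_quat(o['tcp_rot']).as_matrix()
c=o['ee_pos']+R[:,2]*.0484; r=c-R[:,2]*.008
up=-R[:,2]; G=np.array([[np.cos(.864),np.sin(.864),0],[np.sin(.864),-np.cos(.864),0],[0,0,-1]])
l=np.degrees(G.T@up)
print('t %.2f'%o['time'],'rise_ring %.1fmm'%(1e3*(r[2]-.146)),'ringxy',(r[:2]*1e3).round(1),'lean x,y %.1f %.1f'%(l[0],l[1]),'F',o['force'].round(1),'Ftool',(R.T@o['force']).round(1),'M',(R.T@o['torque']).round(2),'g %.4f'%o['gripper_width'])
E
python3 c.py
python3 -m creep '[1.5,0,-0.18,-0.05,-2.5,0,0,1.5,0,-0.36,-0.05,-5,0,0,1.5,0,-0.36,-0.05,-5,0,0]' >/dev/null; python3 c.py
python3 -m creep '[1.5,0,-0.18,-0.05,-2.5,0,0,1.5,0,-0.36,-0.05,-5,0,0,1.5,0,-0.36,-0.05,-5,0,0]' >/dev/null; python3 c.py
```

```text
t 4.20 rise_ring 2.1mm ringxy [542.  -48.2] lean x,y 0.0 5.0 F [-2.6  1.7 -1.4] Ftool [-0.4 -2.9  1.7] M [ 0.38 -0.26  0.09] g 0.0179
t 4.58 rise_ring 2.7mm ringxy [541.1 -47. ] lean x,y 0.0 -0.1 F [-1.6  0.5 -8. ] Ftool [-0.6 -1.5  8. ] M [ 0.41 -0.11 -0.  ] g 0.0177
t 4.95 rise_ring 3.5mm ringxy [541.6 -47.3] lean x,y 0.0 -5.2 F [-1.6  0.9 -8.2] Ftool [-0.4 -2.5  8. ] M [ 0.73 -0.11  0.03] g 0.0177
```

```bash
python3 -m creep '[1.5,0,0,0.05,0,0,0,1.5,0,0,0.05,0,0,0]' >/dev/null; python3 c.py
python3 -m creep '[1.5,0,0,0.05,0,0,0,1.5,0,0,0.05,0,0,0]' >/dev/null; python3 c.py
python3 -m creep '[1.5,0,0,0.05,0,0,0,1.5,0,0,0.05,0,0,0]' >/dev/null; python3 c.py
```

```text
t 5.20 rise_ring 3.5mm ringxy [542.5 -48. ] lean x,y -0.0 -5.0 F [-3.6  1.5 -1.8] Ftool [-1.2 -3.9  1.4] M [ 1.03 -0.11 -0.04] g 0.0173
t 5.45 rise_ring 3.3mm ringxy [542.8 -47.9] lean x,y -0.1 -5.1 F [-2.8  1.7  4.4] Ftool [-0.5 -2.8 -4.7] M [ 0.96 -0.32 -0.03] g 0.0175
t 5.70 rise_ring 3.2mm ringxy [543.  -47.9] lean x,y -0.1 -5.1 F [-3.   1.6  7.2] Ftool [-0.7 -2.7 -7.4] M [ 1.03 -0.38  0.  ] g 0.0178
```

```bash
python3 -m creep '[1.5,0,0.18,-0.1,2.5,0,0,1.5,0,0.36,-0.12,5,0,0,1.5,0,0.36,-0.12,5,0,0]' >/dev/null; python3 c.py
python3 -m creep '[1.5,0,0.18,-0.03,2.5,0,0,1.5,0,0.36,-0.06,5,0,0,1.5,0,0.36,-0.06,5,0,0]' >/dev/null; python3 c.py
python3 -m creep '[1.5,0,0,0,0,0,0]' >/dev/null; python3 c.py
```

```text
t 6.08 rise_ring 3.6mm ringxy [543.  -48.4] lean x,y -0.1 -0.1 F [-1.   1.1  3.8] Ftool [ 0.2 -1.5 -3.8] M [ 0.31  0.08 -0.  ] g 0.0174
t 6.45 rise_ring 4.0mm ringxy [542.5 -48.1] lean x,y -0.0 4.9 F [-0.8  2.2  1.7] Ftool [ 1.1 -2.1 -1.5] M [ 0.14  0.17 -0.01] g 0.0176
t 6.58 rise_ring 4.1mm ringxy [542.  -47.6] lean x,y -0.0 4.9 F [-0.6  0.3  0.2] Ftool [-0.2 -0.6 -0.1] M [-0.26  0.11 -0.  ] g 0.0180
```

```bash
python3 -m creep '[1.5,0,-0.18,-0.06,-2.5,0,0,1.5,0,-0.36,-0.1,-5,0,0,1.5,0,-0.36,-0.1,-5,0,0]' >/dev/null; python3 c.py
python3 -m creep '[1.5,0,-0.18,-0.03,-2.5,0,0,1.5,0,-0.36,-0.06,-5,0,0,1.5,0,-0.36,-0.06,-5,0,0,1.5,0,-0.36,-0.06,-5,0,0]' >/dev/null; python3 c.py
python3 -m creep '[1.5,0,0.18,-0.03,2.5,0,0,1.5,0,0.36,-0.05,5,0,0,1.5,0,0.36,-0.05,5,0,0]' >/dev/null; python3 c.py
```

```text
t 6.95 rise_ring 4.7mm ringxy [540.8 -47.3] lean x,y 0.1 -0.1 F [-0.7  0.6 -9.1] Ftool [ 0.  -0.9  9.1] M [ 0.34  0.01 -0.01] g 0.0177
t 7.45 rise_ring 6.2mm ringxy [542.2 -48. ] lean x,y -0.0 -5.0 F [-1.8  2.  -6.7] Ftool [ 0.3 -3.2  6.4] M [ 1.02  0.02 -0.02] g 0.0177
t 7.83 rise_ring 7.2mm ringxy [543.5 -48.7] lean x,y -0.1 0.0 F [-1.4  2.7 -1.3] Ftool [ 1.1 -2.8  1.3] M [ 0.47  0.09 -0.03] g 0.0173
```

```bash
python3 -m creep '[1.5,0,0.18,-0.04,2.5,0,0,1.5,0,0.36,-0.08,5,0,0,1.5,0,0.36,-0.08,5,0,0]' >/dev/null; python3 c.py
python3 -m creep '[1.5,0,-0.18,-0.04,-2.5,0,0,1.5,0,-0.36,-0.06,-5,0,0,1.5,0,-0.36,-0.06,-5,0,0]' >/dev/null; python3 c.py
python3 -m creep '[1.5,0,-0.18,-0.03,-2.5,0,0,1.5,0,-0.36,-0.06,-5,0,0,1.5,0,-0.36,-0.06,-5,0,0]' >/dev/null; python3 c.py
python3 -c "
from h import *
S=snap('side','side2.png'); cv2.imwrite('pics/crop3.png',cv2.resize(S['frame'][225:350,270:370,::-1],(400,500),interpolation=2))"
```

```text
t 8.20 rise_ring 8.4mm ringxy [543.  -48.3] lean x,y -0.1 5.0 F [-3.3  2.3  3.6] Ftool [-0.4 -4.3 -3.3] M [ 0.77 -0.18 -0.01] g 0.0176
t 8.57 rise_ring 8.3mm ringxy [541.4 -47.3] lean x,y 0.0 -0.1 F [-1.2  0.5 -5.7] Ftool [-0.3 -1.3  5.7] M [ 0.21  0.03 -0.02] g 0.0178
t 8.95 rise_ring 9.0mm ringxy [541.6 -47.4] lean x,y 0.0 -5.1 F [-0.4  0.9 -8.7] Ftool [ 0.5 -1.6  8.6] M [0.52 0.02 0.03] g 0.0177
```

View pics/crop3.png

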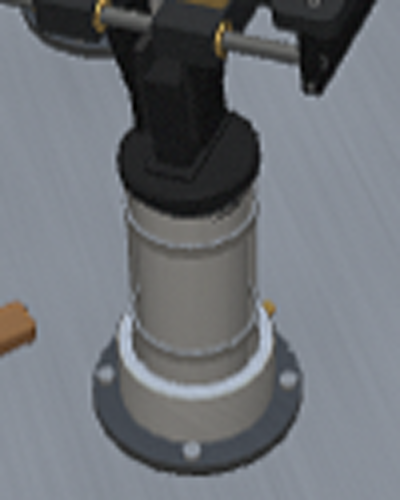

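The crop shows the barrel's lower band still at y≈345, as before, so the barrel is seated. The flange has come up only a little, with its top edge at y≈115. I'll compare it with the predicted outline to check for slip in the pads.

```bash
python3 -m creep '[1.5,0,0.18,-0.01,2.5,0,0,1.5,0,0.36,-0.03,5,0,0,1.5,0,0.36,-0.03,5,0,0]' >/dev/null; python3 c.py
cat > ov.py <<'E'
import sys; from h import *
S=snap('side',sys.argv[1]+'f.png'); o=robot.get_obs(); R=Rn.from_quat(o['tcp_rot']).as_matrix()
im=cv2.resize(S['frame'][225:325,265:365,::-1],(600,600),interpolation=2)
a=np.linspace(0,2*np.pi,90)
for slip,col in((0,(0,255,0)),(.003,(0,255,255)),(.006,(0,0,255))):
    c=o['ee_pos']+R[:,2]*(.0484+slip)
    for k,(rr,z) in enumerate(((.033,.032),(.033,.022))):
        P=np.array([proj(S,c+R@np.array([rr*np.cos(t),rr*np.sin(t),-z])) for t in a])
        P=((P-[265,225])*6+2.5); P=P if k==0 else P[P[:,1]>P[:,1].mean()]
        cv2.polylines(im,[P.astype(int)],False,col,1)
cv2.imwrite('pics/'+sys.argv[1]+'.png',im)
E
python3 ov.py ov1
```

```text
t 9.38 rise_ring 10.1mm ringxy [543.5 -48.8] lean x,y -0.1 0.0 F [-0.9  2.2 -0.4] Ftool [ 1.1 -2.1  0.4] M [ 0.32  0.17 -0.06] g 0.0177
```

View pics/ov1.png

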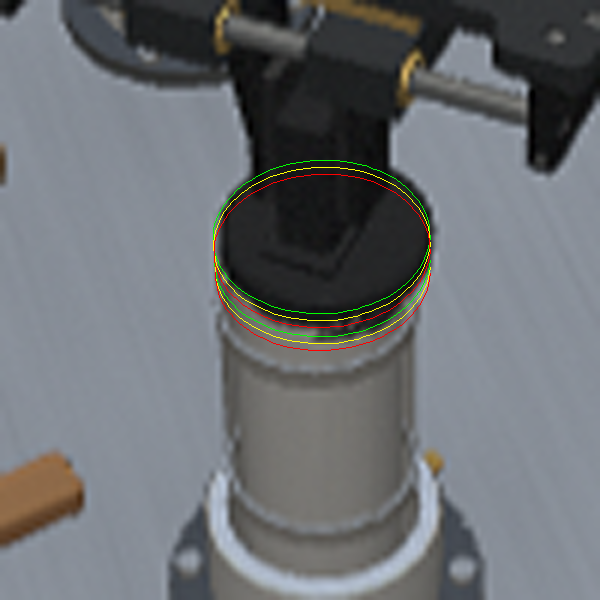

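The overlay shows the flange at or slightly above the no-slip outline (its front bottom edge at about y=325). The bright rim is visible beneath it, so the cap has risen about 10 mm and the barrel is still seated. I'll keep rocking.

```bash
python3 -m creep '[1.5,0,0.18,-0.04,2.5,0,0,1.5,0,0.36,-0.08,5,0,0,1.5,0,0.36,-0.08,5,0,0]' >/dev/null; python3 c.py
python3 -m creep '[1.5,0,-0.18,-0.04,-2.5,0,0,1.5,0,-0.36,-0.06,-5,0,0,1.5,0,-0.36,-0.06,-5,0,0]' >/dev/null; python3 c.py
python3 -m creep '[1.5,0,-0.18,-0.03,-2.5,0,0,1.5,0,-0.36,-0.05,-5,0,0,1.5,0,-0.36,-0.05,-5,0,0]' >/dev/null; python3 c.py
python3 -m creep '[1.5,0,0.18,-0.02,2.5,0,0,1.5,0,0.36,-0.05,5,0,0,1.5,0,0.36,-0.05,5,0,0]' >/dev/null; python3 c.py
```

```text
t 9.80 rise_ring 11.1mm ringxy [542.8 -48.2] lean x,y -0.1 5.0 F [-2.6  1.4  3.4] Ftool [-0.7 -3.1 -3.1] M [ 0.57 -0.05 -0.01] g 0.0179
t 10.18 rise_ring 11.0mm ringxy [541.4 -47.4] lean x,y 0.0 -0.2 F [ 0.1 -0.2 -7.7] Ftool [-0.1  0.2  7.7] M [-0.06  0.2   0.02] g 0.0180
t 10.55 rise_ring 11.7mm ringxy [541.5 -47.5] lean x,y 0.0 -5.1 F [-0.2 -0.  -8.9] Ftool [-0.2 -1.   8.9] M [ 0.18  0.12 -0.02] g 0.0175
t 10.93 rise_ring 13.7mm ringxy [543.8 -48.9] lean x,y -0.1 -0.0 F [-2.4  2.4  4.6] Ftool [ 0.2 -3.4 -4.6] M [0.69 0.02 0.02] g 0.0176
```

```bash
python3 -m creep '[1.5,0,0.18,-0.04,2.5,0,0,1.5,0,0.36,-0.1,5,0,0,1.5,0,0.36,-0.1,5,0,0]' >/dev/null; python3 c.py
python3 -m creep '[1.5,0,-0.18,-0.02,-2.5,0,0,1.5,0,-0.36,-0.04,-5,0,0,1.5,0,-0.36,-0.04,-5,0,0]' >/dev/null; python3 c.py
python3 -m creep '[1.5,0,-0.18,-0.02,-2.5,0,0,1.5,0,-0.36,-0.05,-5,0,0,1.5,0,-0.36,-0.05,-5,0,0]' >/dev/null; python3 c.py
python3 -m creep '[1.5,0,0.18,-0.02,2.5,0,0,1.5,0,0.36,-0.05,5,0,0,1.5,0,0.36,-0.05,5,0,0]' >/dev/null; python3 c.py
```

```text
t 11.30 rise_ring 15.4mm ringxy [544.1 -48.6] lean x,y -0.2 4.9 F [-1.1  1.9  7.6] Ftool [ 0.8 -2.8 -7.4] M [ 0.55  0.2  -0.01] g 0.0176
t 11.68 rise_ring 15.0mm ringxy [541.9 -47.3] lean x,y -0.0 -0.1 F [-1.2  0.1  2.9] Ftool [-0.7 -0.9 -2.9] M [ 0.44 -0.07 -0.05] g 0.0175
t 12.05 rise_ring 16.0mm ringxy [542.2 -47.5] lean x,y -0.0 -5.2 F [-2.5  1.   7.7] Ftool [-0.8 -1.8 -7.9] M [ 0.82 -0.31  0.03] g 0.0176
t 12.43 rise_ring 15.0mm ringxy [542.2 -49.1] lean x,y 0.0 0.1 F [-2.7  1.1  1.6] Ftool [-0.9 -2.7 -1.6] M [ 0.54 -0.28 -0.01] g 0.0175
```

```bash
python3 -m creep '[1.5,0,0,-0.05,0,0,0,1.5,0,0,-0.05,0,0,0]' >/dev/null; python3 c.py
python3 -m creep '[1.5,0,0,-0.05,0,0,0,1.5,0,0,-0.05,0,0,0]' >/dev/null; python3 c.py
python3 ov.py ov2
```

```text
t 12.68 rise_ring 15.6mm ringxy [541.6 -47.8] lean x,y 0.0 0.0 F [-1.5 -0.3 -2.3] Ftool [-1.2 -0.9  2.3] M [ 0.24 -0.18 -0.01] g 0.0174
t 12.93 rise_ring 16.6mm ringxy [541.9 -47.8] lean x,y 0.0 -0.0 F [-1.9  0.6 -2.7] Ftool [-0.8 -1.8  2.7] M [ 0.36 -0.18 -0.02] g 0.0180
```

View pics/ov2.png

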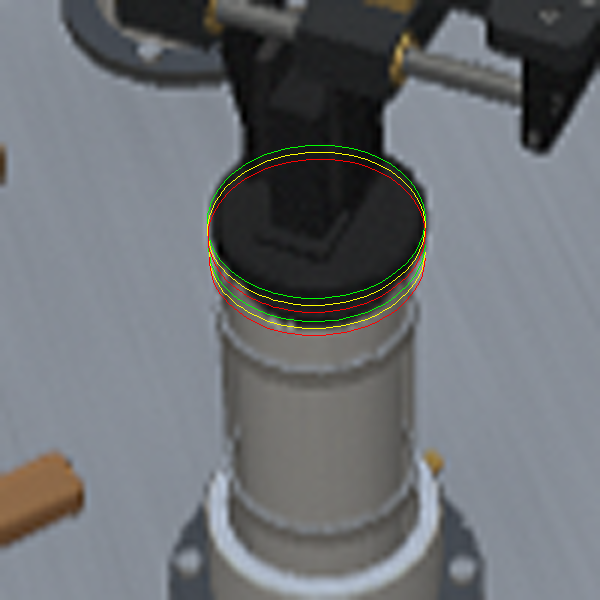

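The barrel bands have not moved (y≈370 and 525), the cap matches the no-slip outline, and the force is about the cap's own weight. The cap is free, so I'll lift it.

```bash
python3 -m creep '[1.5,0,0,-0.1,0,0,0,1.5,0,0,-0.3,0,0,0,1.5,0,0,-0.3,0,0,0]' >/dev/null; python3 c.py
python3 -m creep '[1.5,0,0,-1,0,0,0,1.5,0,0,-2,0,0,0,1.5,0,0,-2,0,0,0,1.5,0,0,-5,0,0,0,1.5,0,0,-5,0,0,0]' >/dev/null; python3 c.py
python3 g.py 0.4435 -0.353 0.16 49.5
python3 - <<'E'
from h import *
S=snap('side','side3.png'); 
cv2.imwrite('pics/crop4.png',np.hstack([cv2.resize(S['frame'][200:325,265:365,::-1],(400,500),interpolation=2),cv2.resize(S['frame'][380:480,245:415,::-1],(400,500))]))
T=load('top0.png')
print([atz(T,*p,.036) for p in((443.5,277),(444.5,278))])
c=np.array([.480,-.335]); u=np.array([-.42,-.175*0-.0]);
E
```

```text
t 13.35 rise_ring 19.9mm ringxy [542.2 -47.9] lean x,y -0.0 -0.0 F [-1.   0.5 -0.6] Ftool [-0.3 -1.1  0.6] M [ 0.27 -0.25  0.  ] g 0.0177
t 13.97 rise_ring 71.6mm ringxy [543.3 -47.8] lean x,y -0.1 -0.2 F [ 0.7 -0.2 -1.9] Ftool [0.3 0.7 1.9] M [-0.03  0.02 -0.01] g 0.0177
t 13.97 d [-29.7   12.23   9.77] rot [ 0.18 -0.13 -0.03] pos [ 0.5432 -0.0478  0.258 ] F [ 0.7 -0.2 -1.9] M [-0.01 -0.03  0.01] grip 0.0177 44.95870750397444
[array([ 0.48831279, -0.30441285,  0.036     ]), array([ 0.48552603, -0.30703858,  0.036     ])]
```

View pics/crop4.png

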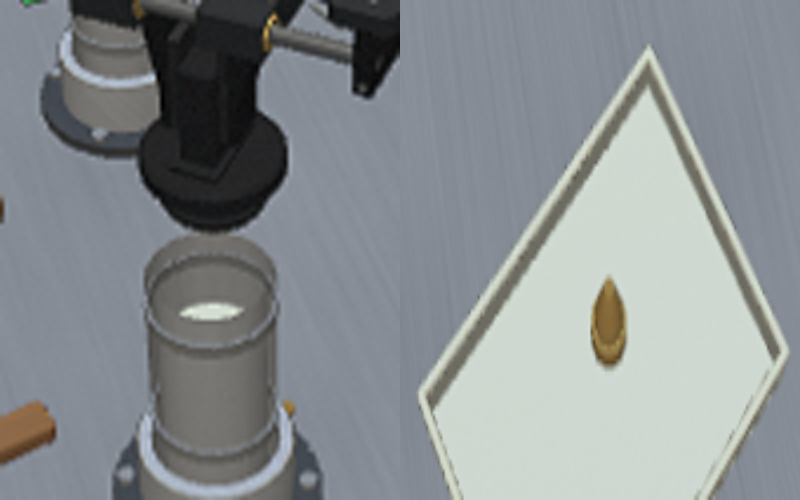

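The crop shows the cap clear above the open, seated barrel. The tray is free apart from the nozzle at about (608,330) in the right-hand crop. I'll carry the cap to (0.433,-0.365), well away from the nozzle.

```bash
python3 g.py 0.433 -0.365 0.26 49.5;
python3 -m creep '[1.5,-10.3,4.1,0,0,0,0,1.5,-15,6,0,0,0,0,1.5,-20,8,0,0,0,0,1.5,-25,10,0,0,0,0,1.5,-31.3,12.3,0,0,0,0]' >/dev/null;python3 g.py 0.433 -0.365 0.12 49.5
```

```text
t 14.03 d [-31.22  12.29  -0.36] rot [ 0.09 -0.06 -0.04] pos [ 0.5425 -0.0478  0.2565] F [ 0.7  0.3 -3. ] M [ 0.01 -0.01  0.03] grip 0.0177 44.958643494173884
t 14.65 d [-1.91  0.87 13.48] rot [-0.06  0.01 -0.03] pos [ 0.439  -0.3449  0.2548] F [ 1.4 -0.6 -0.9] M [-0.04 -0.12 -0.02] grip 0.018 44.96043813647702
```

```bash
python3 -m creep '[1.5,0,0,0,0,0,0,1.5,0,0,0,0,0,0,1.5,0,0,0,0,0,0]' >/dev/null;python3 g.py 0.433 -0.365 0.06 49.5
python3 -m creep '[1.5,0,0,5,0,0,0,1.5,0,0,10,0,0,0,1.5,0,0,13,0,0,0,1.5,0,0,13,0,0,0,1.5,0,0,13,0,0,0]' >/dev/null;python3 g.py 0.433 -0.365 0.06 49.5
```

```text
t 15.03 d [-2.3   0.92 19.55] rot [-0.04 -0.02  0.11] pos [ 0.441  -0.3417  0.2555] F [ 0.1  0.6 -1.3] M [-0.02 -0.03  0.05] grip 0.0177 44.95894652092829
t 15.65 d [-2.21  0.77  6.75] rot [ 0.11 -0.02  0.04] pos [ 0.4414 -0.3431  0.1275] F [ 1.  -0.7 -1.3] M [-0.04 -0.04 -0.02] grip 0.0177 44.95870876125991
```

```bash
python3 -m creep '[1.5,-2.2,0.8,0,0,0,0,1.5,-2.2,0.8,0,0,0,0,1.5,-2.2,0.8,4,0,0,0,1.5,-2.2,0.8,6.4,0,0,0,1.5,-2.2,0.8,6.4,0,0,0]' >/dev/null;python3 g.py 0.433 -0.365 0.0514 49.5
python3 - <<'E'
from h import *
S=snap('side','side4.png'); 
cv2.imwrite('pics/crop5.png',cv2.resize(S['frame'][360:480,245:405,::-1],(800,600),interpolation=2))
E
```

```text
t 16.27 d [0.01 0.14 1.01] rot [-0.11 -0.02  0.  ] pos [ 0.4319 -0.3641  0.0615] F [-0.3  0.4 -0.8] M [-0.03 -0.04  0.01] grip 0.0178 44.95883719995618
```

View pics/crop5.png

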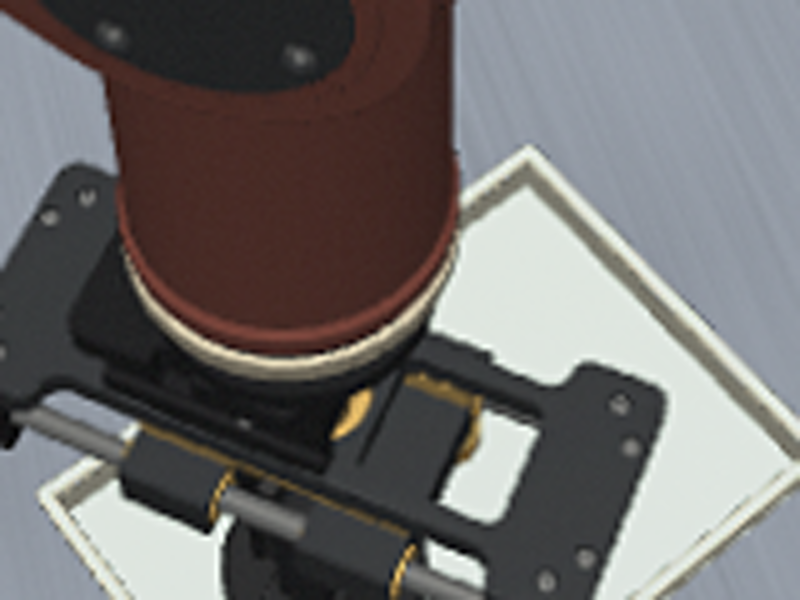

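The gripper is over the tray's lower-left half at about (330,480), and the nozzle is hidden behind it. I'll lower slowly until contact.

```bash
python3 -m creep '[1.5,0,0,0.3,0,0,0,1.5,0,0,0.6,0,0,0,1.5,0,0,0.8,0,0,0,1.5,0,0,0.8,0,0,0]' >/dev/null;python3 g.py 0.433 -0.365 0.0514 49.5
python3 -m creep '[1.5,0,0,0.1,0,0,0,1.5,0,0,0.1,0,0,0]' >/dev/null;python3 g.py 0.433 -0.365 0.0514 49.5
python3 -m creep '[1.5,0,0,0.1,0,0,0,1.5,0,0,0.1,0,0,0]' >/dev/null;python3 g.py 0.433 -0.365 0.0514 49.5
```

```text
t 16.82 d [0.08 0.07 0.26] rot [-0.01 -0.   -0.04] pos [ 0.4319 -0.3652  0.054 ] F [-1.1 -0.3 -2. ] M [ 0.02 -0.03 -0.01] grip 0.0179 44.95873419335112
t 17.07 d [0.08 0.07 0.15] rot [-0.01 -0.   -0.03] pos [ 0.432  -0.3652  0.0529] F [ 0.2  0.6 -1.1] M [ 0.01  0.   -0.04] grip 0.0181 44.95874442625791
t 17.32 d [0.08 0.07 0.05] rot [-0.01 -0.   -0.03] pos [ 0.4319 -0.3652  0.0519] F [-0.   0.3 -1.7] M [ 0.03 -0.01  0.01] grip 0.0176 44.95869433041662
```

```bash
python3 -m creep '[1.5,0,0,0.05,0,0,0,1.5,0,0,0.05,0,0,0]' >/dev/null;python3 g.py 0.433 -0.365 0.0514 49.5
python3 -m creep '[1.5,0,0,0.05,0,0,0,1.5,0,0,0.05,0,0,0]' >/dev/null;python3 g.py 0.433 -0.365 0.0514 49.5
```

```text
t 17.57 d [0.08 0.05 0.02] rot [ 0.01 -0.   -0.03] pos [ 0.4321 -0.3653  0.0516] F [-0.9  0.2  0.8] M [ 0.11  0.12 -0.02] grip 0.0176 44.95834811590612
t 17.82 d [0.08 0.05 0.02] rot [ 0.01  0.   -0.04] pos [ 0.4321 -0.3653  0.0516] F [-2.5  0.7  5.6] M [ 0.41  0.54 -0.  ] grip 0.0177 44.95637969230302
```

Contact with the floor. Release and retreat.

```bash
python3 -m creep '[1.5,0,0,-0.04,0,0,0,1.5,0,0,-0.04,0,0,0]' 10 >/dev/null
python3 -m creep '[5,0,0,0,0,0,0,5,0,0,0,0,0,0,5,0,0,0,0,0,0,5,0,0,0,0,0,0,5,0,0,0,0,0,0]' >/dev/null;python3 g.py 0.433 -0.365 0.0514 49.5
python3 -m creep '[5,0,0,-1,0,0,0,5,0,0,-4,0,0,0,5,0,0,-9,0,0,0,5,0,0,-14,0,0,0,5,0,0,-20,0,0,0]' >/dev/null
python3 -m creep '[5,15,0,0,0,0,0,5,15,0,0,0,0,0,5,15,0,0,0,0,0,5,15,0,0,0,0,0]' >/dev/null;python3 g.py 0.433 -0.365 0.0514 49.5
python3 - <<'E'
from h import *
S=snap('side','side5.png')
E
```

```text
t 18.7 d [ 0.08  0.06 -0.01] rot [-0.   -0.   -0.03] pos [ 0.432  -0.3652  0.0513] F [-0.4 -0.   0.8] M [ 0.02 -0.08 -0.02] grip 0.0494 0.0
t 19.82 d [-15.22   0.04  20.05] rot [ 0.02 -0.06  0.22] pos [ 0.5309 -0.2487  0.252 ] F [ 0.8 -1.6 -0.6] M [-0.01 -0.02 -0.04] grip 0.0504 0.0
```

View pics/side5.png

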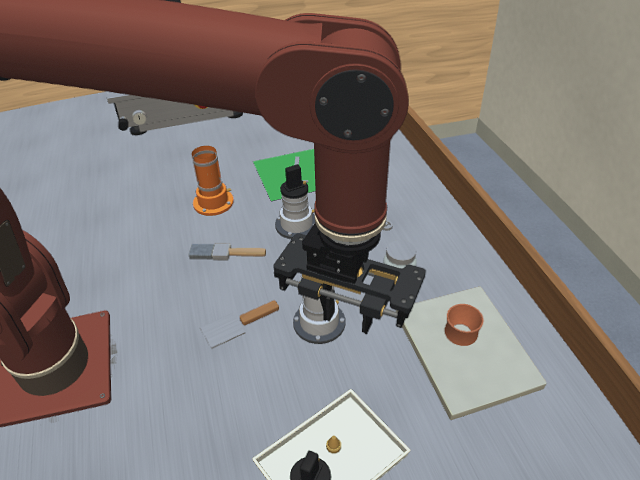

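The cap stands upright in the tray at about (310,468), the nozzle is still at (333,444), and the rest of the bench looks undisturbed. I'll hand in now.

```bash
python3 -c "
from workcell import robot
print(robot.finish_job())"
```

```text
the job is handed in; nothing more can be done
None
```

I rocked the tall barrel's cap loose and took it off with the barrel still seated at every camera check, set the cap upright in the tray clear of the nozzle, and handed the job in at about 20 s; the hand-in gave no verdict back.

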